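# Index a lock to the reading station and read its code

### The arm

A 6-joint arm with a two-finger parallel gripper is mounted at the origin on the work surface. World frame = base frame: x ahead of the robot, y to its left, z up, the work surface at z = 0. Lengths are in m, angles in rad, forces in N, time in s.
With the tool pointing down it reaches from about 0.3 to 0.875 m from the base axis. Payload 6.4 kg.
Tool frame: the origin (TCP) lies on the centre line of the jaws, within the pads' length; the fingertips stand 25 mm ahead of it and the grasp point (between the pads) lies 6 mm ahead of it; z points along the fingers, y is the line along which they close (so a half turn about z gives the same grasp; the last joint's range is limited). The gripper opens to 85 mm and grips with 20 to 120 N. Pads are 22 mm wide; open, the fingers measure 114 mm over their backs; the gripper's body (76 mm by 85 mm) begins 54 mm behind the grasp point. The pads swing forward as they close: fully open they stand 13 mm farther back than shut.
Start: joints at [0.985, 0.181, 1.607, -0, 1.354, -0.206], TCP at [0.213, 0.534, 0.256] pointing down, gripper open.
Joint ranges: [-2.99, 2.99], [-0.89, 2.07], [0.3, 2.58], [-1.14, 4.28], [0, 2.63], [-3.12, 3.12]. Speed limits (rad/s): [2.57, 2.57, 3.01, 3.14, 3.14, 3.14].

### API

Orientations are given as a unit quaternion [w, x, y, z].
In Python, from bench import get_obs, camera, hand_in, spot_in gives the robot as it stands.
- The arm moves only by the shell command python3 -m jog 'ROWS'. ROWS is JSON, one flat list of numbers, 7 for each row, row after row: the shift along the tool's x, y, z in m, then the turn, a rotation vector about the tool's x, y, z in rad, then the closure, from 0 (fully open) to 1 (shut). A call has 1 to 20 rows; each row is the pose to reach, as a shift and turn from the pose commanded when the call began, along the tool's axes at that moment; what a row does not reach only later rows make up. A row lasts 1/8 s, in which the tool goes at most 62.5 mm and 10.7 degrees, less where a joint would pass 70% of its speed; a pose out of reach is approached as far as the arm can. A call with a gripper value outside its range is refused whole. The fingers move at their own pace and stop on an object; the grip force is fixed at half the most. Time passes only in rows, so rows that repeat a pose let the fingers close. It gives the time, the measured TCP pose, the force, the opening and the grip force at its end, in the units of the state.
- get_obs(): the state, without advancing time (a new reading comes with each control period).
- camera(name): name is "scene" or "side" or "wrist"; returns a dict with "frame" (400x640x3 uint8, red, green, blue), "mtx" (3x3 intrinsics, pixels), "distortion" ([k1, k2, p1, p2, k3] as OpenCV has them; the pictures are not rectified), "extrinsics" (4x4, takes a point from camera to world coordinates). Camera axes: x right, y up, looking along -z (the intrinsics and any distortion apply to the point x, -y, -z); pixel columns grow to the right and rows downward; lengths in m; the calibration is good to about 2 mm. A picture is of the moment at which its call begins. There is no depth.
- hand_in(): hands the job in; it is judged then, once.
Trained networks look in a picture, given as the dict that the camera call returned (one of the last four; its "shot" number tells which), for a name from the list of things; names that differ only in an ending like _2 or _b are one class to them, and where a whole thing is asked for, a point or a joint stands for the part that bears it (a point fixed in the world has none). Each returns a list of dicts, best first, with "confidence" (0 to 1); they miss things now and then, are a little off and sometimes report something else, mostly with a low value. They report only what shows in the picture. A call takes as long as a camera call. They do not tell look-alikes from the thing itself.
- spot_in(picture, name): "xyz" ([x, y, z] in m, in world coordinates, good to about 4 mm: the middle of the surface that is visible of it).
The state is a dict: "time_s": time; "q": joint angles; "dq": joint speeds; "joint_efforts": joint torques, N m; "eef_pos": TCP position; "eef_rot": TCP orientation; "wrist_force": force on the tool from outside, world axes, zero at the start; "torque": the same for the moment, N m; "opening": opening from 0.0 (shut) to 1.0 (fully open); "grasp_force": force on a finger pad.
Only numpy, scipy, OpenCV 4.12 (cv2) and the standard library are available. Lean on these libraries where they do the work, as an engineer would, in place of code of your own. Each camera call takes 0.05 s, during which the arm holds its last target. There are 200 camera calls.

### The job

Turn the indexing table by its black post until it clicks into the detent where its red mark meets the red pointer on the base, and let go. Then pick up the orange-handled code reader, hold its window square to the sloping code label on the lock, about 80 mm away and centred on the label, steady for a second and a half without touching the lock, and gently stand it back upright in the middle of its blue mat. Leave the other things on the bench where they are.

Things in the scene. Friction and masses are not known exactly. Their poses are not given: they have to be found in the camera images.
- index_base: Fixed green base of the indexing table, 270 mm diameter; origin on the bench, on the vertical turning axis. Its x axis points from the red pointer (near side, -x, tip 168 mm from the axis) to the roller housing on the far side (188 mm from the axis, 52 mm high). The aluminium disc on it is 240 mm in diameter, its top 55 mm above the bench.
- index_table (a joint): Disc angle in rad, positive counter-clockwise from above, range +-1.75. At 0, the wanted detent, the disc's red mark meets the red pointer; other detents at +-1.57. Starts between -1.25 and -0.5, so turn it counter-clockwise. It stays where left; entering a detent takes about 6 N at the post, and within about 0.04 rad it pulls itself in.
- post_top (a point): Centre of the top of the black upright round turning post on the disc: 24 mm diameter, 70 mm tall above the disc (its top 125 mm above the bench), 97.5 mm from the turning axis. With the joint at 0 it lies at (-17, -96) mm in the base's x, y. Nearest part of the lock is 50 mm away.
- lock_case: Steel mortise lock with a brass front strip, 110 x 80 x 22 mm, fixed on the disc on supports that slope at 35 degrees; origin at the centre of its underside, z along the sloping face's normal. Its top edge is about 155 mm above the bench. It turns with the disc.
- code_label: White square label, 46 mm, with a black dot code, in the middle of the lock's sloping face. Origin at the centre of its surface, z the outward normal, 35 degrees from vertical (towards the red pointer when the joint is 0), x up the slope, y across. About 124 mm above the bench.
- reader: Loose hand code reader, 140 mm tall, 0.25 kg, standing upright on its mat with the window down. Head 74 x 60 mm, 43 mm tall; above it an orange handle 40 mm (x) by 30 mm (y), from 43 to 141 mm. Origin at the centre of the window in its underside; z runs up the handle, it looks along -z; black trigger on the -x side of the handle.
- reader_grip (a point): Point on the reader's axis in the orange handle, 105 mm above the window: a good height to grip.
- reader_focus (a point): The point the reader is focused on: on its axis, 80 mm in front of the window (reader z = -80 mm). To read, this point is brought onto the label with the reader's z along the label's normal.
- reader_mat: Blue mat, 130 x 130 x 6 mm, fixed on the bench, the reader's place; origin at the centre of its underside.
- oil_bottle: Bystander: white bottle with yellow label, 52 mm diameter, 130 mm tall; origin at its underside.
- mug: Bystander: blue mug, 80 mm diameter, 90 mm tall; origin at its underside.
- padlock: Bystander: brass padlock lying flat, 100 x 55 x 28 mm; origin under the brass body.
- screwdriver: Bystander: yellow screwdriver lying on the bench, 190 mm long, 26 mm thick; origin under its middle.
- brush: Bystander: brush lying on the bench, 180 mm long; origin under its middle.
Not all that is in view belongs to the job. Leave any brown look-alike of the reader_mat alone.

How it is judged:
On the way, in this order (a step that is already met when the one before it is completed fails the run):
1. the table sits in the detent at the red pointer (within 0.04 rad), at rest, with the fingers touching nothing (value of joint index_table between -0.04 and 0.04 rad and velocity of joint index_table between -0.05 and 0.05 rad/s and contact force between the fingers and anything else below 0.5 N), for 0.3 s.
2. with the table in the detent, the held reader is still, square to the label within 0.2 rad, its focus within 15 mm of the label centre across and 20 mm along the normal, for 1.2 s (value of joint index_table between -0.04 and 0.04 rad and x of reader_focus in the frame of code_label between -0.015 and 0.015 m and y of reader_focus in the frame of code_label between -0.015 and 0.015 m and z of reader_focus in the frame of code_label between -0.02 and 0.02 m and angle between the z axis of reader and the z axis of code_label, either way round below 0.2 rad and z of reader in the frame of code_label above 0.04 m and linear speed of reader below 0.02 m/s and angular speed of reader below 0.15 rad/s and contact force between the fingers and reader above 1 N), for 1.2 s.
At the end, for the whole second after the job is handed in: the table still in the detent at the red pointer (joint within 0.04 rad of 0) and still; the reader released, at rest, upright within 0.1 rad, standing on its mat within 30 mm of the mat's centre (value of joint index_table between -0.04 and 0.04 rad and velocity of joint index_table between -0.05 and 0.05 rad/s and angle between reader's own z axis and vertical below 0.1 rad and horizontal distance between reader and reader_mat below 0.03 m and z of reader in the frame of reader_mat between 0.002 and 0.012 m and linear speed of reader below 0.02 m/s); the robot touches nothing.
It fails at once if the reader touches the lock (over 1 N) (contact force between reader and lock_case above 1 N).
It fails at once if the reader is dropped or knocked over: it moves faster than 0.45 m/s out of the fingers, or tilts more than 1.2 rad ((contact force between the fingers and reader below 0.2 N and linear speed of reader above 0.45 m/s) or angle between reader's own z axis and vertical above 1.2 rad).
It fails at once if another thing on the bench is moved more than 30 mm (distance of any of oil_bottle, mug, padlock, screwdriver, brush from where it was at the start of the episode above 0.03 m).
It also fails if it takes over 66 s, if anything falls off the work surface, if the arm or the gripper's body presses on something with over 40 N, if the wrist force passes 120 N, or if a joint passes its speed limit or range.

## Working session

There is one attempt and no reset: what is moved stays moved. The work goes in short steps, Python scripts to look and compute and a shell command to move; the robot and the scene stay as the last step left them, time stands still between calls to the robot, and variables do not carry over. Pictures are saved under pics/ and viewed, at most 10 in all, crops included, and the job is handed in when it is done.

```bash
mkdir -p pics && ls && cat > h.py <<'E'
import numpy as np, cv2, json
from bench import get_obs, camera, hand_in, spot_in
from scipy.spatial.transform import Rotation as R
def save(p,n): cv2.imwrite('pics/'+n,p['frame'][:,:,::-1])
def proj(p,X):
    E=np.linalg.inv(p['extrinsics']); c=(E[:3,:3]@np.atleast_2d(X).T).T+E[:3,3]
    c=c*[1,-1,-1]
    return cv2.projectPoints(c.reshape(-1,1,3),np.zeros(3),np.zeros(3),np.array(p['mtx']),np.array(p['distortion'],float))[0].reshape(-1,2)
def ray(p,uv):
    n=cv2.undistortPoints(np.array(uv,float).reshape(-1,1,2),np.array(p['mtx']),np.array(p['distortion'],float)).reshape(2)
    E=np.array(p['extrinsics']); d=E[:3,:3]@np.array([n[0],-n[1],-1]); return E[:3,3],d
def onz(p,uv,z):
    o,d=ray(p,uv); return o+d*(z-o[2])/d[2]
def tcp():
    o=get_obs(); return np.array(o['eef_pos']),R.from_quat(np.array(o['eef_rot'])[[1,2,3,0]])
def rel(pos,rot=None):
    p,r=tcp(); s=r.inv().apply(np.array(pos)-p)
    t=(r.inv()*rot).as_rotvec() if rot is not None else np.zeros(3)
    return s.round(4),t.round(4)
E
python3 - <<'E'
from h import *
o=get_obs();print({k:np.round(v,3) for k,v in o.items()})
for n in ['scene','side','wrist']:
    p=camera(n);save(p,n+'0.png')
    for t in ['index_base','post_top','lock_case','code_label','reader','reader_mat','oil_bottle','mug','padlock','screwdriver','brush']:
        print(n,t,[(np.round(d['xyz'],3).tolist(),round(d['confidence'],2),proj(p,d['xyz']).round()[0].tolist()) for d in spot_in(p,t)][:3])
E
```

```text
pics
{'time_s': np.float64(0.0), 'q': array([ 0.985,  0.182,  1.608,  0.   ,  1.354, -0.206]), 'dq': array([-0.001, -0.   , -0.   ,  0.   , -0.   ,  0.001]), 'joint_efforts': array([ 1.0000e-03, -4.4486e+01, -3.5134e+01, -0.0000e+00,  9.0000e-03,
       -0.0000e+00]), 'eef_pos': array([0.213, 0.534, 0.255]), 'eef_rot': array([-0.   ,  0.189,  0.982, -0.001]), 'wrist_force': array([-0.539,  0.025,  0.355]), 'torque': array([ 0.005, -0.014,  0.024]), 'grasp_force': np.float64(0.0), 'opening': np.float64(1.003)}
scene index_base [([0.645, 0.032, 0.057], 0.95, [326.0, 247.0])]
scene post_top [([0.626, 0.034, 0.05], 0.58, [328.0, 243.0])]
scene lock_case [([0.609, 0.031, 0.129], 0.85, [330.0, 224.0])]
scene code_label [([0.596, 0.03, 0.122], 0.68, [331.0, 221.0])]
scene reader [([0.49, -0.296, 0.055], 0.93, [251.0, 177.0])]
scene reader_mat [([0.509, -0.31, 0.004], 0.82, [247.0, 189.0]), ([0.292, -0.27, 0.005], 0.74, [284.0, 148.0]), ([0.404, 0.324, 0.024], 0.27, [440.0, 220.0])]
scene oil_bottle [([0.488, 0.438, 0.076], 0.6, [476.0, 245.0])]
scene mug [([0.661, 0.453, 0.049], 0.59, [466.
[... 568 characters left out ...]
.0, 288.0])]
side oil_bottle [([0.469, 0.428, 0.067], 0.59, [274.0, 130.0]), ([0.582, -0.54, 0.014], 0.54, [421.0, 339.0])]
side mug [([0.668, 0.433, 0.06], 0.56, [322.0, 124.0]), ([0.472, -0.347, 0.005], 0.28, [347.0, 291.0])]
side padlock [([0.694, -0.381, 0.023], 0.65, [429.0, 276.0])]
side screwdriver [([0.393, 0.316, 0.024], 0.6, [262.0, 157.0])]
side brush [([0.586, -0.535, 0.015], 0.63, [421.0, 336.0])]
wrist index_base []
wrist post_top []
wrist lock_case []
wrist code_label []
wrist reader []
wrist reader_mat []
wrist oil_bottle [([0.452, 0.449, 0.03], 0.77, [328.0, 342.0])]
wrist mug []
wrist padlock []
wrist screwdriver [([0.401, 0.33, 0.024], 0.93, [238.0, 337.0])]
wrist brush []
```

View pics/scene0.png

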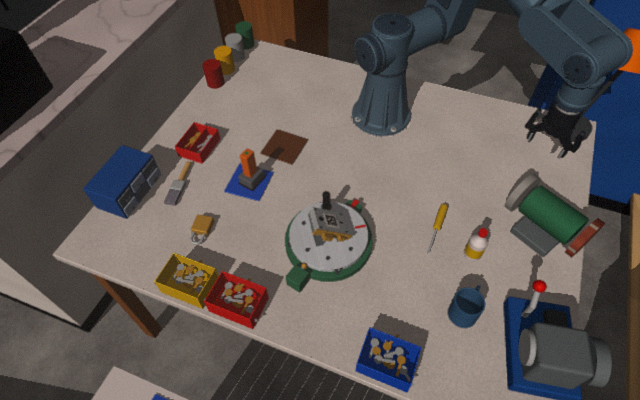

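View pics/side0.png

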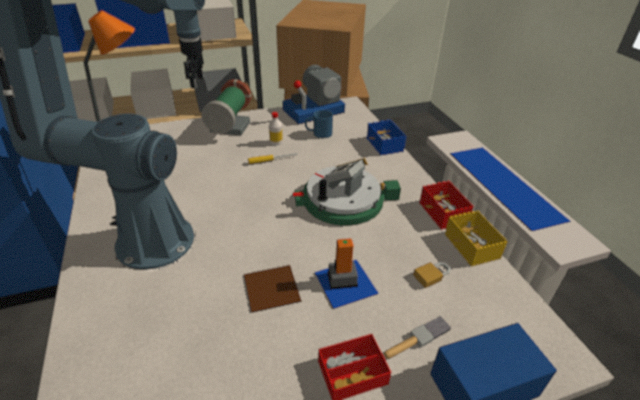

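Scene: the indexing table is at (330,240), with the black post at (326,200), the red pointer at (356,203) and the red disc mark at (360,226). The reader's orange handle is at (248,163).
Candidates: for the mat, the blue one (249,183) or the brown look-alike (284,147), so blue. For the post, the black upright (326,200) or the green roller housing (298,277), so the black upright. For the reader, only the orange handle at (248,163) fits; the screwdriver (440,215) is a bystander. I'll check this in one close crop.

```bash
python3 - <<'E'
import cv2
a=cv2.imread('pics/scene0.png')[130:295,215:395]
cv2.imwrite('pics/crop1.png',cv2.resize(a,None,fx=3.5,fy=3.5,interpolation=cv2.INTER_CUBIC))
E
```

```text
(no output)
```

View pics/crop1.png

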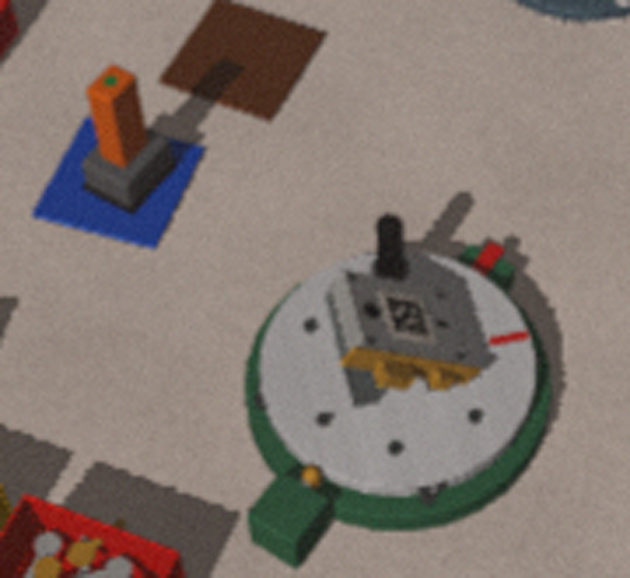

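The crop confirms the choice. The reader is on the blue mat, the black post top is at scene (326.4,193), the red mark's outer end at (365.6,225.7), the red pointer at (355,203) and the housing at (298,278). Next I'll work out the table geometry.

```bash
python3 - <<'E'
from h import *
from scipy.optimize import least_squares
p=camera('scene')
f=lambda c:(215+c[0]/3.5,130+c[1]/3.5)
rim=[(258,390),(540,370),(505,455),(465,482),(400,494),(355,485),(275,330),(300,295),(345,262),(525,310)]
P=np.array([onz(p,f(c),0.055)[:2] for c in rim])
s=least_squares(lambda v:np.hypot(*(P-v[:2]).T)-.12,[.6,.03],loss='soft_l1',f_scale=.003)
C=s.x;print('centre',C,s.fun.round(4))
post=onz(p,f((390,219)),.125);mk=onz(p,f((527,335)),.055);pt=onz(p,f((490,255)),.05);ho=onz(p,f((288,500)),.052)
for n,a in zip(['post','mark','ptr','house'],[post,mk,pt,ho]):
    d=a[:2]-C;print(n,a.round(3),np.hypot(*d).round(4),np.arctan2(d[1],d[0]).round(3))
print('reader top',onz(p,f((113,75)),.141))
print('mat c',onz(p,np.mean([f(c) for c in [(88,118),(205,148),(156,248),(33,214)]],0),.006), [onz(p,f(c),.006)[:2].round(3).tolist() for c in [(88,118),(205,148),(156,248),(33,214)]])
E
```

```text
centre [0.60201874 0.0294514 ] [ 0.0058 -0.0018 -0.0002  0.001   0.0009 -0.0005 -0.0018 -0.0017  0.0028
  0.0036]
post [ 0.506 -0.02   0.125] 0.1083 -2.665
mark [0.531 0.118 0.055] 0.1138 2.246
ptr [0.458 0.059 0.05 ] 0.1465 2.942
house [ 0.753 -0.012  0.052] 0.1566 -0.27
reader top [ 0.45741675 -0.31209785  0.141     ]
mat c [ 0.47833502 -0.31430441  0.006     ] [[0.417, -0.382], [0.409, -0.256], [0.537, -0.247], [0.544, -0.375]]
```

```bash
python3 - <<'E'
from h import *
p=camera('wrist');t,r=tcp();E=np.array(p['extrinsics'])
print('cam in tool',r.inv().apply(E[:3,3]-t).round(3),'look dir in tool',r.inv().apply(-E[:3,2]).round(3),np.array(p['mtx']).round(1).tolist())
print(rel([.47,0,.40],R.from_rotvec([0,0,.477])*R.from_rotvec([np.pi,0,0])))
E
```

```text
cam in tool [ 0.083  0.001 -0.118] look dir in tool [-0.323 -0.     0.946] [[308.0, 0.0, 322.0], [0.0, 308.0, 196.4], [0.0, 0.0, 1.0]]
(array([-0.4365, -0.4008, -0.1437]), array([0.    , 0.    , 2.2848]))
```

```bash
python3 - <<'E'
from h import *
print(rel([.63,0.06,.38],R.from_rotvec([0,0,.477])*R.from_rotvec([np.pi,0,0])))
E
```

```text
(array([-0.5629, -0.2857, -0.1237]), array([0.    , 0.    , 2.2848]))
```

```bash
python3 -m jog '[-0.05,-0.03,-0.12,0,0,0.18,0, -0.1,-0.05,-0.124,0,0,0.36,0, -0.15,-0.075,-0.124,0,0,0.54,0, -0.2,-0.1,-0.124,0,0,0.72,0, -0.25,-0.125,-0.124,0,0,0.9,0, -0.3,-0.15,-0.124,0,0,1.08,0, -0.35,-0.175,-0.124,0,0,1.26,0, -0.4,-0.2,-0.124,0,0,1.44,0, -0.45,-0.225,-0.124,0,0,1.62,0, -0.5,-0.25,-0.124,0,0,1.8,0, -0.53,-0.27,-0.124,0,0,1.98,0, -0.563,-0.286,-0.124,0,0,2.16,0, -0.563,-0.286,-0.124,0,0,2.285,0, -0.563,-0.286,-0.124,0,0,2.285,0, -0.563,-0.286,-0.124,0,0,2.285,0]' && python3 - <<'E'
from h import *
print(tcp()[0].round(3))
p=camera('wrist');save(p,'w1.png')
for t in ['index_base','post_top','lock_case','code_label']:
    print(t,[(np.round(d['xyz'],3).tolist(),round(d['confidence'],2),proj(p,d['xyz']).round()[0].tolist()) for d in spot_in(p,t)][:3])
# predicted overlay
C=np.array([.602,.0295])
print('C',proj(p,[*C,.055]),'post',proj(p,[.506,-.02,.125]))
import pickle;pickle.dump(p,open('w1.pkl','wb'))
E
```

```text
time_s: 3.78
eef_pos: [0.6298, 0.0601, 0.3804]
eef_rot: [-0.0, 0.971, 0.238, 0.0]
wrist_force: [0.5, 0.3, -0.4]
opening: 0.997
grasp_force: 0.0
[0.63 0.06 0.38]
index_base [([0.631, 0.03, 0.06], 0.73, [341.0, 162.0]), ([0.648, 0.432, 0.053], 0.71, [79.0, 13.0])]
post_top [([0.624, 0.037, 0.052], 0.95, [334.0, 163.0])]
lock_case [([0.613, 0.026, 0.132], 0.9, [340.0, 188.0]), ([0.704, -0.355, 0.026], 0.24, [556.0, 223.0])]
code_label [([0.595, 0.031, 0.127], 0.83, [330.0, 198.0])]
C [[331.62116957 178.18457648]] post [[332.07149774 266.56505362]]
```

View pics/w1.png

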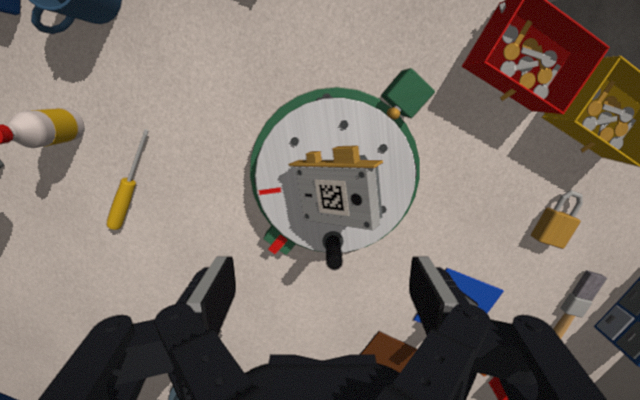

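The wrist view shows the disc centred near (335,173), the red mark at (270,191), the red pointer at (277,244), the post top at (334,262) and the housing at (408,93). I'll fit these.

```bash
python3 - <<'E'
from h import *
import pickle;from scipy.optimize import least_squares
p=pickle.load(open('w1.pkl','rb'));f=p['frame'].astype(int)
red=((f[:,:,0]>120)&(f[:,:,1]<70)&(f[:,:,2]<80)).astype(np.uint8)
n,l,s,c=cv2.connectedComponentsWithStats(red)
B=[(i,s[i].tolist(),c[i].round(1).tolist()) for i in range(1,n) if s[i][4]>15 and 240<c[i][0]<310 and 170<c[i][1]<270];print(B)
# disc rim: bright low-sat region contour
g=f.min(2);m=((g>110)).astype(np.uint8);m[:, :245]=0;m[:,425:]=0
# radial search for rim: grey->green edge
hsv=cv2.cvtColor(p['frame'],cv2.COLOR_RGB2HSV)
gr=(hsv[:,:,0]>60)&(hsv[:,:,0]<90)&(hsv[:,:,1]>110)
pts=[]
for a in np.arange(0,2*np.pi,.05):
    for r in range(50,105):
        u,v=int(round(335+r*np.cos(a))),int(round(172+r*np.sin(a)))
        if gr[v,u] :
            if r>60: pts.append((335+(r-.5)*np.cos(a),172+(r-.5)*np.sin(a)))
            break
P=np.array([onz(p,q,.055)[:2] for q in pts])
s=least_squares(lambda v:np.hypot(*(P-v[:2]).T)-.12,[.6,.03],loss='soft_l1',f_scale=.0015)
C=s.x;print(len(P),'C',C,np.median(abs(s.fun)));
o=lambda n,uv,z:(lambda a:print(n,a.round(3),np.hypot(*(a[:2]-C)).round(4),np.arctan2(*(a[:2]-C)[::-1]).round(3)))(onz(p,uv,z))
for b in B: o('red',b[2],.055);o('red z.03',b[2],.03)
o('post',(334,262),.125);o('post base',(333.5,237),.055);o('house',(410,87),.052)
E
```

```text
[(7, [259, 188, 21, 6, 78], [269.5, 190.7]), (8, [268, 239, 17, 15, 143], [275.9, 245.9])]
82 C [0.60169905 0.02373183] 0.0009004172673889657
red [0.541 0.104 0.055] 0.1001 2.217
red z.03 [0.532 0.104 0.03 ] 0.1061 2.285
red [0.461 0.056 0.055] 0.1444 2.916
red z.03 [0.447 0.054 0.03 ] 0.1572 2.951
post [ 0.514 -0.019  0.125] 0.0979 -2.69
post base [ 0.518 -0.019  0.055] 0.094 -2.672
house [ 0.766 -0.006  0.052] 0.1671 -0.176
```

```bash
python3 - <<'E'
from h import *
dn=R.from_rotvec([np.pi,0,0])
print(rel([.514,-.019,.25],R.from_rotvec([0,0,.457])*dn))
E
```

```text
(array([-0.1393,  0.0169,  0.1305]), array([ 0.0002, -0.0003,  0.0211]))
```

```bash
python3 -m jog '[-0.05,0.006,0,0,0,0.02,0, -0.1,0.012,0.04,0,0,0.02,0, -0.139,0.017,0.08,0,0,0.02,0, -0.139,0.017,0.12,0,0,0.02,0, -0.139,0.017,0.16,0,0,0.02,0, -0.139,0.017,0.18,0,0,0.02,0, -0.139,0.017,0.18,0,0,0.02,0]' && python3 - <<'E'
from h import *
p=camera('wrist');f=p['frame'];save(p,'w2.png')
t,r=tcp();print(t)
for z in (.125,):
  print(proj(p,[.514,-.019,z]))
E
```

```text
time_s: 4.9
eef_pos: [0.5131, -0.0188, 0.1988]
eef_rot: [-0.001, 0.974, 0.227, -0.002]
wrist_force: [0.5, 0.9, -0.0]
opening: 0.999
grasp_force: 0.0
[ 0.51417899 -0.01903509  0.20030174]
[[323.71508214 220.16995771]]
```

View pics/w2.png

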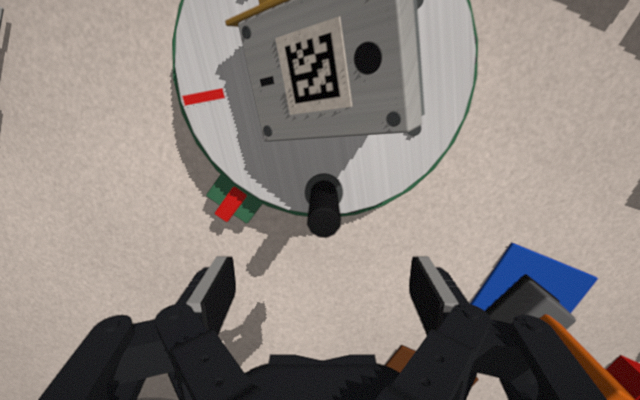

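The post top is at (324,219), exactly where predicted, and centred between the fingers. I'll descend and cage it.

```bash
python3 -m jog '[0,0,0.03,0,0,0,0, 0,0,0.06,0,0,0,0, 0,0,0.088,0,0,0,0, 0,0,0.088,0,0,0,0.55, 0,0,0.088,0,0,0,0.55, 0,0,0.088,0,0,0,0.55, 0,0,0.088,0,0,0,0.55, 0,0,0.088,0,0,0,0.55]' && python3 - <<'E'
from h import *
dn=R.from_rotvec([np.pi,0,0]);t,r=tcp();print(t,r.apply([1,0,0]),get_obs()['opening'])
C=np.array([.6017,.0237])
a0=np.arctan2(*(t[:2]-C)[::-1]);print(a0)
for a in np.linspace(-2.685,-1.9,8)[1:]:
    q=C+.0975*np.array([np.cos(a),np.sin(a)])
    print(round(a,3),*rel([*q,.112],R.from_rotvec([0,0,a+np.pi])*dn))
E
```

```text
time_s: 5.95
eef_pos: [0.5146, -0.0193, 0.1128]
eef_rot: [0.0, 0.974, 0.226, 0.0]
wrist_force: [0.0, 0.3, 0.3]
opening: 0.45
grasp_force: 0.0
[ 0.51460016 -0.01925492  0.11281968] [8.97472573e-01 4.41069771e-01 6.61228703e-04] 0.4499950489351562
-2.6834249743304266
-2.573 [0.0002 0.0108 0.0008] [ 0.0006 -0.0006 -0.1119]
-2.461 [0.0021 0.0215 0.0008] [ 0.0006 -0.0006 -0.2241]
-2.349 [0.0051 0.032  0.0008] [ 0.0007 -0.0006 -0.3362]
-2.236 [0.0093 0.0421 0.0008] [ 0.0007 -0.0005 -0.4484]
-2.124 [0.0145 0.0517 0.0009] [ 7.000e-04 -5.000e-04 -5.605e-01]
-2.012 [0.0209 0.0606 0.0009] [ 8.000e-04 -4.000e-04 -6.727e-01]
-1.9 [0.0281 0.0688 0.0009] [ 8.000e-04 -4.000e-04 -7.848e-01]
```

```bash
python3 -m jog '[0,0.0055,0,0,0,-0.056,0.55, 0,0.0108,0,0,0,-0.112,0.55, 0.001,0.016,0,0,0,-0.168,0.55, 0.002,0.0215,0,0,0,-0.224,0.55, 0.0035,0.027,0,0,0,-0.28,0.55, 0.005,0.032,0,0,0,-0.336,0.55, 0.007,0.037,0,0,0,-0.392,0.55, 0.009,0.042,0,0,0,-0.448,0.55, 0.012,0.047,0,0,0,-0.504,0.55, 0.0145,0.0517,0,0,0,-0.56,0.55, 0.0175,0.056,0,0,0,-0.616,0.55, 0.021,0.0606,0,0,0,-0.673,0.55, 0.021,0.0606,0,0,0,-0.673,0.55, 0.021,0.0606,0,0,0,-0.673,0.55]' && cat >> h.py <<'E'
def tablelook(n=None):
    p=camera('scene')
    f=p['frame'].astype(int);red=((f[:,:,0]>1.9*f[:,:,1])&(f[:,:,0]>1.9*f[:,:,2])&(f[:,:,0]>80)).astype(np.uint8)
    red[:195]=0;red[260:]=0;red[:,:320]=0;red[:,385:]=0
    k,l,s,c=cv2.connectedComponentsWithStats(red)
    C=np.array([.6017,.0237])
    for i in range(1,k):
        if s[i][4]>=4:
            a=onz(p,c[i],.055)[:2]-C; print(c[i].round(1),s[i][4],'r',np.hypot(*a).round(3),'ang',np.arctan2(a[1],a[0]).round(3))
    if n: cv2.imwrite('pics/'+n,cv2.resize(p['frame'][170:290,260:400,::-1],None,fx=4,fy=4,interpolation=cv2.INTER_CUBIC))
E
python3 - <<'E'
from h import *
t,r=tcp();d=t[:2]-np.array([.6017,.0237]);print(t,np.arctan2(d[1],d[0]),np.hypot(*d));tablelook('t3.png')
E
```

```text
time_s: 7.7
eef_pos: [0.5598, -0.0643, 0.1122]
eef_rot: [0.0, 0.845, 0.535, -0.0]
wrist_force: [-0.4, 0.2, -0.4]
opening: 0.448
grasp_force: 0.2
[ 0.55976883 -0.06429042  0.1122227 ] -2.0155023846294067 0.09747069922319328
[352.6 206. ] 65 r 0.13 ang 2.886
```

View pics/t3.png

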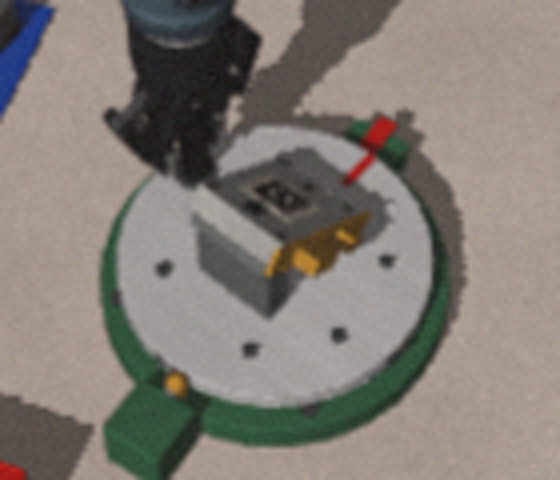

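The mark now almost meets the pointer (crop line from (347,184) to (366,160), pointer at (380,130)). I'll creep on in small steps and watch the force.

```bash
python3 - <<'E'
from h import *
p=camera('scene');C=np.array([.6017,.0237])
for uv,z in [((346.75,216),.055),((351.5,210),.055),((356.3,200.5),.05)]:
    a=onz(p,uv,z)[:2]-C;print(np.hypot(*a).round(3),np.arctan2(a[1],a[0]).round(3))
E
python3 -m jog '[0,0.0015,0,0,0,-0.015,0.55, 0,0.003,0,0,0,-0.03,0.55, 0,0.003,0,0,0,-0.03,0.55]'
python3 -m jog '[0,0.0015,0,0,0,-0.015,0.55, 0,0.003,0,0,0,-0.03,0.55, 0,0.003,0,0,0,-0.03,0.55]'
```

```text
0.088 2.808
0.115 2.834
0.158 2.914
time_s: 8.18
eef_pos: [0.5604, -0.0639, 0.112]
eef_rot: [-0.003, 0.836, 0.548, -0.002]
wrist_force: [-10.3, 5.9, 8.9]
opening: 0.452
grasp_force: 5.8
time_s: 8.55
eef_pos: [0.5634, -0.0654, 0.1121]
eef_rot: [-0.002, 0.828, 0.561, -0.001]
wrist_force: [-9.3, 5.4, 7.3]
opening: 0.455
grasp_force: 4.8
```

```bash
python3 -m jog '[0,0.001,0,0,0,-0.01,0.55, 0,0.002,0,0,0,-0.02,0.55, 0,0.002,0,0,0,-0.02,0.55]'
python3 - <<'E'
from h import *
t,r=tcp();d=t[:2]-np.array([.6017,.0237]);print(np.arctan2(d[1],d[0]),np.hypot(*d),r.apply([1,0,0]));tablelook()
E
```

```text
time_s: 8.93
eef_pos: [0.5661, -0.0667, 0.1121]
eef_rot: [-0.001, 0.822, 0.569, -0.001]
wrist_force: [-4.6, 3.3, 2.8]
opening: 0.448
grasp_force: 2.9
-1.9463126942005036 0.0971599357309758 [3.52622107e-01 9.35765769e-01 2.75511654e-04]
[351.9 205.6] 65 r 0.13 ang 2.904
```

```bash
python3 -m jog '[0,0.001,0,0,0,-0.01,0.55, 0,0.002,0,0,0,-0.02,0.55, 0,0.002,0,0,0,-0.02,0.55]'
python3 -m jog '[0,0.001,0,0,0,-0.01,0.55, 0,0.001,0,0,0,-0.01,0.55, 0,0.001,0,0,0,-0.01,0.55]'
```

```text
time_s: 9.35
eef_pos: [0.569, -0.0681, 0.1122]
eef_rot: [-0.0, 0.817, 0.577, 0.0]
wrist_force: [-1.1, 2.5, 2.0]
opening: 0.449
grasp_force: 1.1
time_s: 9.72
eef_pos: [0.5705, -0.0689, 0.1125]
eef_rot: [0.001, 0.814, 0.581, 0.0]
wrist_force: [-0.3, -0.8, 0.0]
opening: 0.45
grasp_force: 0.0
```

Contact is lost, so the table has clicked in. I'll open and lift clear.

```bash
python3 -m jog '[0,0,0,0,0,0,0, 0,0,0,0,0,0,0, 0,0,0,0,0,0,0, 0,0,0,0,0,0,0, 0,0,-0.03,0,0,0,0, 0,0,-0.08,0,0,0,0, 0,0,-0.14,0,0,0,0, 0,0,-0.2,0,0,0,0, -0.05,0,-0.25,0,0,0,0, -0.05,0,-0.25,0,0,0,0, -0.05,0,-0.25,0,0,0,0]'
python3 - <<'E'
from h import *
import pickle
p=camera('wrist');save(p,'w3.png');pickle.dump(p,open('w3.pkl','wb'));print(tcp()[0])
s=camera('scene')
for q in (p,s):
  for t in ['post_top','code_label','lock_case','reader','reader_grip','reader_mat']:
    print(t,[(np.round(d['xyz'],3).tolist(),round(d['confidence'],2),proj(q,d['xyz']).round()[0].tolist()) for d in spot_in(q,t)][:2])
E
```

```text
time_s: 11.1
eef_pos: [0.5536, -0.116, 0.3619]
eef_rot: [-0.0, 0.814, 0.58, 0.0]
wrist_force: [-1.3, 0.2, -0.1]
opening: 1.003
grasp_force: 0.0
[ 0.55333977 -0.11537835  0.36071475]
post_top [([0.596, 0.024, 0.124], 0.64, [317.0, 29.0]), ([0.59, 0.003, 0.054], 0.62, [318.0, 59.0])]
code_label [([0.594, 0.026, 0.126], 0.58, [314.0, 28.0])]
lock_case [([0.6, 0.014, 0.131], 0.92, [323.0, 37.0])]
reader [([0.476, -0.295, 0.069], 0.88, [312.0, 281.0]), ([0.601, 0.016, 0.129], 0.4, [324.0, 35.0])]
reader_grip [([0.478, -0.297, 0.071], 0.88, [314.0, 282.0])]
reader_mat [([0.508, -0.291, -0.0], 0.81, [330.0, 250.0]), ([0.303, -0.236, 0.009], 0.64, [209.0, 260.0])]
post_top [([0.631, 0.037, 0.05], 0.57, [329.0, 244.0])]
code_label [([0.594, 0.024, 0.12], 0.56, [329.0, 221.0])]
lock_case [([0.619, 0.035, 0.133], 0.87, [330.0, 226.0])]
reader [([0.492, -0.295, 0.054], 0.72, [251.0, 178.0])]
reader_grip [([0.482, -0.295, 0.055], 0.9, [252.0, 175.0])]
reader_mat [([0.511, -0.316, 0.004], 0.76, [245.0, 189.0]), ([0.29, -0.253, 0.006], 0.69, [288.0, 149.0])]
```

View pics/w3.png

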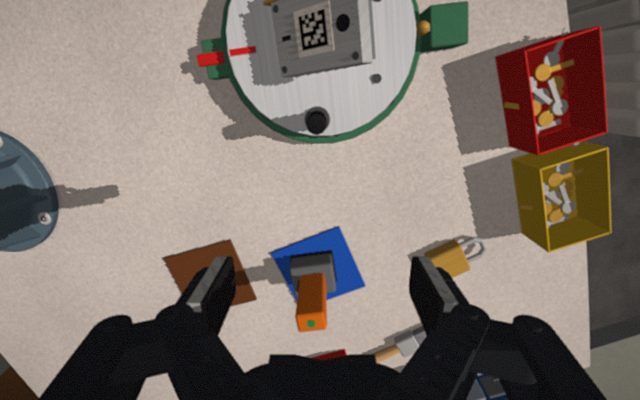

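The view shows the red mark (230–256,51) in line with the red pointer (210,58), the post at (317,120), the reader handle top at (311,323) and the label centred at (314,31). Next I'll measure the label, yaw and reader.

```bash
python3 - <<'E'
from h import *
import pickle
p=pickle.load(open('w3.pkl','rb'));f=p['frame'].astype(int);C=np.array([.6017,.0237])
A=lambda v:np.arctan2(v[1],v[0])
a=onz(p,(317,120),.125);print('post',a,np.hypot(*(a[:2]-C)),'yaw+q',A(a[:2]-C)+1.746)
red=((f[:,:,0]>110)&(f[:,:,1]<75)&(f[:,:,2]<80)).astype(np.uint8)
k,l,s,c=cv2.connectedComponentsWithStats(red)
for i in range(1,k):
    if s[i][4]>15 and s[i][0]<270 and s[i][1]<90: 
        a=onz(p,c[i],.055)[:2]-C;print('red',c[i],s[i],np.hypot(*a),A(a)-np.pi)
print('label',onz(p,(315,31),.124))
def rect(m,z,n):
    cs=max(cv2.findContours(m.astype(np.uint8),0,1)[0],key=cv2.contourArea)
    print(n,cv2.contourArea(cs),[onz(p,q[0],z)[:2].round(3).tolist() for q in cv2.approxPolyDP(cs,6,True)],cv2.approxPolyDP(cs,6,True).reshape(-1,2).tolist())
hsv=cv2.cvtColor(p['frame'],cv2.COLOR_RGB2HSV);h,sa,v=hsv[:,:,0],hsv[:,:,1],hsv[:,:,2]
roi=np.zeros(h.shape,bool);roi[220:340,230:400]=1
rect((h>100)&(h<130)&(sa>150)&roi,.006,'mat')
rect((h>3)&(h<18)&(sa>150)&(v>130)&roi,.147,'handle')
cv2.imwrite('pics/w3c.png',cv2.resize(p['frame'][220:340,240:400,::-1],None,fx=5,fy=5,interpolation=cv2.INTER_CUBIC))
E
```

```text
post [ 0.56575983 -0.06363853  0.125     ] 0.0944442405703484 yaw+q -0.21518058349010172
red [240.88617886  50.82113821] [230  47  25   8 123] 0.10369749454347206 -0.20001920573533516
red [207.43065693  58.77372263] [196  52  24  15 274] 0.14837122257990876 -0.1793731861984349
label [0.59388627 0.02312147 0.124     ]
mat 2216.5 [[0.536, -0.25], [0.411, -0.259], [0.419, -0.361], [0.442, -0.274], [0.512, -0.292], [0.496, -0.367], [0.475, -0.38], [0.543, -0.374]] [[338, 227], [271, 253], [296, 298], [291, 255], [332, 252], [337, 289], [328, 298], [363, 285]]
handle 550.0 [[0.512, -0.242], [0.492, -0.293], [0.459, -0.29], [0.454, -0.317], [0.487, -0.321]] [[323, 274], [322, 310], [297, 315], [301, 331], [325, 327]]
```

View pics/w3c.png

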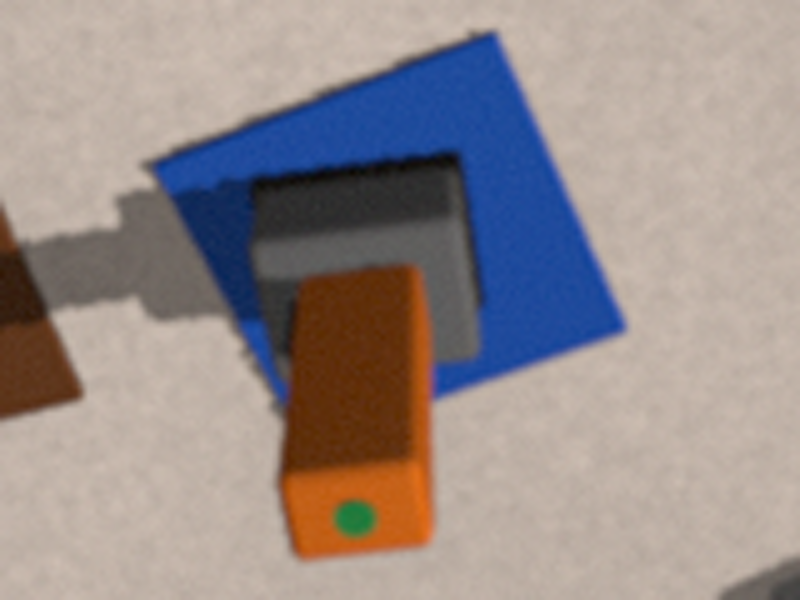

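```bash
python3 - <<'E'
from h import *
import pickle
dn=R.from_rotvec([np.pi,0,0])
p=pickle.load(open('w3.pkl','rb'))
Q=np.array([onz(p,(240+u/5,220+v/5),.147)[:2] for u,v in [(283,478),(418,460),(432,543),(299,557),(355,518)]]);print(Q.round(4).tolist(),Q[:4].mean(0))
for i,j in [(0,1),(3,2),(0,3),(1,2)]: d=Q[j]-Q[i];print(np.hypot(*d),np.arctan2(d[1],d[0]))
print(rel([.47,-.305,.26],R.from_rotvec([0,0,-.1])*dn))
E
```

```text
[[0.4577, -0.2911], [0.4934, -0.2972], [0.4881, -0.3244], [0.4525, -0.3172], [0.4713, -0.3097]] [ 0.47291866 -0.30746775]
0.036254801817592365 -0.16908690928382325
0.03635498892620071 -0.19974140403676038
0.026685021683781323 -1.7685667180206783
0.027796687160316514 -1.764428456049867
(array([-0.2061, -0.0178,  0.1023]), array([ 0.    , -0.    ,  1.3398]))
```

```bash
python3 -m jog '[-0.04,-0.005,0,0,0,0.18,0, -0.08,-0.01,0,0,0,0.36,0, -0.12,-0.015,0.02,0,0,0.54,0, -0.16,-0.018,0.05,0,0,0.72,0, -0.207,-0.018,0.08,0,0,0.9,0, -0.207,-0.018,0.1,0,0,1.08,0, -0.207,-0.018,0.1,0,0,1.26,0, -0.207,-0.018,0.1,0,0,1.43,0, -0.207,-0.018,0.1,0,0,1.43,0, -0.207,-0.018,0.1,0,0,1.43,0]'
python3 - <<'E'
from h import *
import pickle
p=camera('wrist');pickle.dump(p,open('w4.pkl','wb'));t,r=tcp();print(t,r.apply([1,0,0]),proj(p,[.472,-.308,.147]))
f=p['frame'];cv2.imwrite('pics/w4.png',cv2.resize(f[180:400,180:460,::-1],None,fx=2.5,fy=2.5,interpolation=cv2.INTER_CUBIC))
E
```

```text
time_s: 13.05
eef_pos: [0.4695, -0.3058, 0.2624]
eef_rot: [0.0, 0.996, -0.093, 0.0]
wrist_force: [-0.5, 1.3, 0.1]
opening: 1.0
grasp_force: 0.0
[ 0.46952759 -0.30577716  0.26240359] [ 9.82472907e-01 -1.86405361e-01  1.65693116e-04] [[324.62927815 197.16491841]]
```

View pics/w4.png

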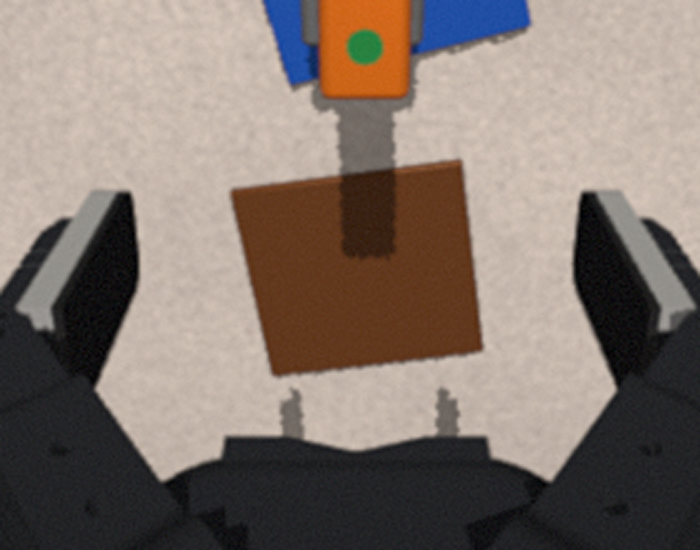

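The handle top's green dot is at (325.6,198.8), within 2 px of the prediction, and the handle is square to the jaws.

```bash
python3 - <<'E'
from h import *
import pickle
p=pickle.load(open('w4.pkl','rb'));q=onz(p,(325.6,198.8),.147);print(q)
print(rel([q[0],q[1],.117]))
m=[onz(p,(180+u/2.5,180+v/2.5),.006).round(3) for u,v in [(292,87),(528,27)]];print('mat corners',m)
E
```

```text
[ 0.47049184 -0.30851206  0.147     ]
(array([0.0014, 0.0025, 0.1454]), array([0., 0., 0.]))
mat corners [array([ 0.407, -0.26 ,  0.006]), array([ 0.417, -0.386,  0.006])]
```

```bash
python3 -m jog '[0.001,0.0025,0.03,0,0,0,0, 0.001,0.0025,0.07,0,0,0,0, 0.001,0.0025,0.11,0,0,0,0, 0.001,0.0025,0.135,0,0,0,0, 0.001,0.0025,0.145,0,0,0,0, 0.001,0.0025,0.145,0,0,0,0, 0.001,0.0025,0.145,0,0,0,1, 0.001,0.0025,0.145,0,0,0,1, 0.001,0.0025,0.145,0,0,0,1, 0.001,0.0025,0.145,0,0,0,1, 0.001,0.0025,0.145,0,0,0,1, 0.001,0.0025,0.145,0,0,0,1, 0.001,0.0025,0.145,0,0,0,1, 0.001,0.0025,0.145,0,0,0,1]'
python3 - <<'E'
from h import *
t,r=tcp();o=get_obs();print(t,r.apply([1,0,0]),o['opening']*85,o['wrist_force'])
yaw=-.2;L=np.array([.5935,.0235,.124]);s,c=np.sin(np.radians(35)),np.cos(np.radians(35))
n=np.array([-np.cos(yaw)*s,-np.sin(yaw)*s,c])
# reader in tool: window at tool z = 0.006+.105 -(t z offset)
d=t[2]-.006  # TCP height above window along axis
tilt=R.align_vectors([n],[[0,0,1]])[0]
k=np.cross([0,0,1],n);k/=np.linalg.norm(k);tilt=R.from_rotvec(k*np.radians(35))
rot=tilt*r; off=r.inv().apply(np.array([.4705,-.3085,.006])-t);print('window in tool',off)
off[1]=0
pos=L+.08*n-rot.apply(off);print(pos)
print('scan rel',rel(pos,rot)); print('lift via',rel([.44,-.2,.33]),rel(np.array(pos)+.05*n,rot))
E
```

```text
time_s: 14.85
eef_pos: [0.4704, -0.309, 0.1181]
eef_rot: [0.001, 0.995, -0.095, 0.001]
wrist_force: [-0.5, -0.9, 5.9]
opening: 0.343
grasp_force: 60.3
[ 0.47044782 -0.30899753  0.11814579] [ 0.98195458 -0.18911231  0.00131745] 29.177445962782745 [-0.53164579 -0.85956252  5.85715961]
window in tool [-0.0001906  -0.00060346  0.11214512]
[0.48554142 0.04549188 0.28142015]
scan rel (array([-0.052 , -0.3508, -0.1637]), array([-6.000e-03,  6.108e-01,  6.000e-04]))
lift via (array([-0.0502, -0.1011, -0.212 ]), array([0., 0., 0.])) (array([-0.0806, -0.351 , -0.2047]), array([-6.000e-03,  6.108e-01,  6.000e-04]))
```

Gripped at 29 mm (the handle is 30 mm). I'll lift and carry to the scan standoff.

```bash
python3 -m jog '[0,0,-0.008,0,0,0,1, 0,0,-0.025,0,0,0,1, 0,0,-0.06,0,0,0,1, 0,0,-0.1,0,0,0,1, -0.01,-0.02,-0.14,0,0.05,0,1, -0.02,-0.06,-0.18,0,0.12,0,1, -0.04,-0.1,-0.21,0,0.19,0,1, -0.05,-0.14,-0.23,0,0.26,0,1, -0.06,-0.18,-0.23,0,0.33,0,1, -0.07,-0.22,-0.23,0,0.4,0,1, -0.08,-0.26,-0.22,0,0.47,0,1, -0.081,-0.3,-0.21,0,0.54,0,1, -0.081,-0.33,-0.205,-0.003,0.58,0,1, -0.081,-0.351,-0.205,-0.006,0.611,0,1, -0.081,-0.351,-0.205,-0.006,0.611,0,1, -0.081,-0.351,-0.205,-0.006,0.611,0,1]'
cat > scan.py <<'E'
from h import *
t,r=tcp();o=get_obs();print(t,np.degrees(np.arccos(-r.apply([0,0,1])[2])),o['q'].round(2),o['opening'])
L=np.array([.5935,.0235,.124]);s,c=np.sin(np.radians(35)),np.cos(np.radians(35))
n=np.array([-np.cos(.2)*s,np.sin(.2)*s,c])
w=t+r.apply([0,0,.112]);f=w+.08*r.apply([0,0,1]);print('focus-L',(f-L).round(4),'ang',np.arccos(-r.apply([0,0,1])@n))
v=np.cross(-r.apply([0,0,1]),n);rot=R.from_rotvec(v)*r
print(rel(L+.08*n-rot.apply([0,0,.112]),rot))
E
python3 scan.py; python3 - <<'E'
from h import *
for c in ('scene','side','wrist'):
    p=camera(c);save(p,c+'5.png')
    for t in ['code_label','reader']: print(c,t,[(np.round(d['xyz'],3).tolist(),round(d['confidence'],2)) for d in spot_in(p,t)][:2])
E
```

```text
time_s: 16.85
eef_pos: [0.4566, 0.0513, 0.3226]
eef_rot: [0.032, 0.949, -0.09, 0.299]
wrist_force: [0.8, 0.1, -1.5]
opening: 0.343
grasp_force: 60.4
[0.45657851 0.05134285 0.32264735] 34.98667872771028 [-0.12 -0.54  2.19 -0.06  0.89  1.67] 0.3431354637826826
focus-L [-0.029   0.006   0.0413] ang 0.00023708618481646396
(array([0.0005, 0.0001, 0.0509]), array([ 0.    ,  0.0002, -0.    ]))
scene code_label [([0.63, 0.036, 0.046], 0.18)]
scene reader [([0.509, 0.048, 0.281], 0.77)]
side code_label [([0.593, 0.024, 0.126], 0.43)]
side reader [([0.58, -0.02, 0.057], 0.48), ([0.477, -0.32, 0.005], 0.19)]
wrist code_label [([0.606, 0.022, 0.137], 0.57), ([0.697, -0.357, 0.027], 0.5)]
wrist reader [([0.468, 0.048, 0.337], 0.75)]
```

```bash
python3 -m jog '[0,0,0.015,0,0,0,1, 0,0,0.03,0,0,0,1, 0,0,0.044,0,0,0,1, 0,0,0.051,0,0,0,1, 0,0,0.051,0,0,0,1, 0,0,0.051,0,0,0,1, 0,0,0.051,0,0,0,1, 0,0,0.051,0,0,0,1, 0,0,0.051,0,0,0,1, 0,0,0.051,0,0,0,1, 0,0,0.051,0,0,0,1, 0,0,0.051,0,0,0,1, 0,0,0.051,0,0,0,1, 0,0,0.051,0,0,0,1, 0,0,0.051,0,0,0,1, 0,0,0.051,0,0,0,1, 0,0,0.051,0,0,0,1, 0,0,0.051,0,0,0,1, 0,0,0.051,0,0,0,1, 0,0,0.051,0,0,0,1]'; python3 scan.py
python3 - <<'E'
from h import *
# check label pixels from wrist: white/black square centroid, and reader handle yaw in grasp
p=camera('wrist');s=camera('side')
for q in (p,s):print([(np.round(d['xyz'],3).tolist(),round(d['confidence'],2),proj(q,d['xyz']).round().tolist()) for d in spot_in(q,'code_label')][:2],proj(q,[.5935,.0235,.124]).round(1))
cv2.imwrite('pics/s6.png',cv2.resize(s['frame'][110:230,270:410,::-1],None,fx=4,fy=4,interpolation=cv2.INTER_CUBIC))
E
```

```text
time_s: 19.8
eef_pos: [0.4855, 0.0458, 0.2805]
eef_rot: [0.031, 0.949, -0.091, 0.299]
wrist_force: [-0.7, -0.2, -1.5]
opening: 0.344
grasp_force: 60.4
[0.48548163 0.04576042 0.28051217] 35.0088878335787 [-0.12 -0.41  2.2  -0.07  0.75  1.67] 0.34426240035734673
focus-L [-0.0001  0.0004 -0.0007] ang 0.0001559152752955527
(array([ 0.0006,  0.0004, -0.0005]), array([-0.    , -0.0002, -0.    ]))
[] [[322.7 175.9]]
[] [[341.7 168.7]]
```

View pics/s6.png

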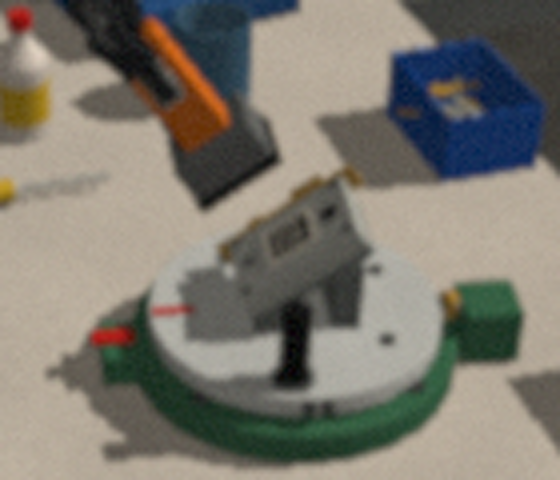

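The side view shows the reader squarely facing the label, with the label at crop (290,235), which is scene pixel (342.5,168.8) and matches the prediction. It held still for about 2 s. Now the return.

```bash
python3 - <<'E'
from h import *
dn=R.from_rotvec([np.pi,0,0]);rot=R.from_rotvec([0,0,-.19])*dn
for z in (.26,.15,.119): print(rel([.476,-.3175,z],rot))
for q in ([.456,.05,.322],[.45,-.1,.36]): print(rel(q))
E
```

```text
(array([0.0362, 0.3583, 0.0529]), array([ 6.10e-03, -6.11e-01, -2.00e-04]))
(array([-0.0269,  0.3576,  0.143 ]), array([ 6.10e-03, -6.11e-01, -2.00e-04]))
(array([-0.0447,  0.3575,  0.1684]), array([ 6.10e-03, -6.11e-01, -2.00e-04]))
(array([-0.0006,  0.0017, -0.0511]), array([0., 0., 0.]))
(array([ 0.0394,  0.1503, -0.0685]), array([0., 0., 0.]))
```

```bash
python3 -m jog '[0,0,-0.02,0,0,0,1, 0,0,-0.05,0,0,0,1, 0.01,0.03,-0.065,0,-0.03,0,1, 0.02,0.07,-0.07,0,-0.1,0,1, 0.03,0.11,-0.07,0,-0.17,0,1, 0.04,0.15,-0.065,0,-0.24,0,1, 0.04,0.19,-0.045,0,-0.31,0,1, 0.04,0.23,-0.025,0,-0.38,0,1, 0.04,0.27,0,0,-0.45,0,1, 0.04,0.31,0.03,0,-0.52,0,1, 0.036,0.34,0.053,0.003,-0.58,0,1, 0.036,0.358,0.053,0.006,-0.611,0,1, 0.02,0.358,0.076,0.006,-0.611,0,1, 0,0.358,0.105,0.006,-0.611,0,1, -0.014,0.358,0.125,0.006,-0.611,0,1, -0.014,0.358,0.125,0.006,-0.611,0,1, -0.014,0.358,0.125,0.006,-0.611,0,1]'
python3 - <<'E'
from h import *
dn=R.from_rotvec([np.pi,0,0]);rot=R.from_rotvec([0,0,-.19])*dn
t,r=tcp();print(t,r.apply([0,0,1]));print(rel([.476,-.3175,.119],rot))
p=camera('scene');f=p['frame'];hsv=cv2.cvtColor(f,cv2.COLOR_RGB2HSV)
print([(np.round(d['xyz'],3).tolist(),round(d['confidence'],2)) for d in spot_in(p,'reader_mat')][:2])
E
```

```text
time_s: 22.12
eef_pos: [0.4769, -0.3184, 0.1733]
eef_rot: [0.001, 0.995, -0.095, 0.001]
wrist_force: [-0.1, -1.4, -1.2]
opening: 0.346
grasp_force: 60.5
[ 0.47686701 -0.3184113   0.17325171] [ 0.00133688 -0.0013991  -0.99999813]
(array([-0.0011, -0.0008,  0.0542]), array([ 0.0011, -0.0016, -0.0001]))
[([0.5, -0.299, 0.004], 0.98), ([0.292, -0.27, 0.007], 0.63)]
```

Upright over the mat centre. I'll lower slowly and watch the force.

```bash
python3 -m jog '[-0.001,0,0.02,0,0,0,1, -0.001,0,0.035,0,0,0,1, -0.001,0,0.044,0,0,0,1, -0.001,0,0.049,0,0,0,1, -0.001,0,0.052,0,0,0,1, -0.001,0,0.053,0,0,0,1, -0.001,0,0.054,0,0,0,1, -0.001,0,0.054,0,0,0,1]'
```

```text
time_s: 23.22
eef_pos: [0.4753, -0.3177, 0.1183]
eef_rot: [0.0, 0.995, -0.095, 0.0]
wrist_force: [0.6, 0.9, -1.5]
opening: 0.344
grasp_force: 60.7
```

```bash
python3 -m jog '[0,0,0.0005,0,0,0,1, 0,0,0.001,0,0,0,1, 0,0,0.001,0,0,0,1]'
```

```text
time_s: 23.6
eef_pos: [0.4754, -0.3178, 0.1182]
eef_rot: [0.0, 0.995, -0.095, 0.0]
wrist_force: [-2.2, 1.5, 6.3]
opening: 0.341
grasp_force: 61.7
```

Contact with the mat. Releasing and rising.

```bash
python3 -m jog '[0,0,0,0,0,0,0.6, 0,0,0,0,0,0,0.5, 0,0,0,0,0,0,0.3, 0,0,0,0,0,0,0, 0,0,0,0,0,0,0, 0,0,0,0,0,0,0, 0,0,-0.02,0,0,0,0, 0,0,-0.05,0,0,0,0, 0,0,-0.09,0,0,0,0, 0,0,-0.14,0,0,0,0, 0,0,-0.18,0,0,0,0, 0,0,-0.18,0,0,0,0, 0,0,-0.18,0,0,0,0]'
python3 - <<'E'
from h import *
p=camera('wrist');f=p['frame'];hsv=cv2.cvtColor(f,cv2.COLOR_RGB2HSV);h,s,v=cv2.split(hsv)
m=((h>50)&(h<85)&(s>120)).astype(np.uint8)
e=proj(p,[.476,-.3175,.147])[0];print('expect',e)
k,l,st,c=cv2.connectedComponentsWithStats(m)
for i in range(1,k):
    if st[i][4]>10 and np.hypot(*(c[i]-e))<80: print(st[i],c[i],onz(p,c[i],.147))
tablelook()
print([(np.round(d['xyz'],3).tolist(),round(d['confidence'],2)) for d in spot_in(p,'reader')][:2],get_obs()['wrist_force'])
E
```

```text
time_s: 25.22
eef_pos: [0.4749, -0.3173, 0.2964]
eef_rot: [-0.0, 0.995, -0.095, -0.0]
wrist_force: [1.0, -0.9, 0.4]
opening: 1.005
grasp_force: 0.0
expect [322.50424944 186.75653266]
[317 182  12  11 102] [322.5        186.90196078] [ 0.47586525 -0.31747024  0.147     ]
[351.9 205. ] 61 r 0.132 ang 2.916
[([0.488, -0.321, 0.089], 0.83)] [-0.12817513  0.69684786  0.42903106]
```

The handle-top dot is exactly where an upright reader in the mat centre should show it, and the table is unchanged. Handing in.

```bash
python3 -c "
from bench import hand_in
print(hand_in())"
```

```text
the job is handed in; nothing more can be done
None
```

I handed the job in with no verdict reported: the table clicked into the detent at the red pointer, the reader was held square to the label for about 2 s, and it now stands upright and released in the middle of its blue mat.

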